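# Press a glued card stand in a ratchet clamp, then free it

### The job

Set the freshly glued wooden card stand in the bed of the ratchet clamp, lengthwise between the jaw's orange pad and the fixed end stop and centred across the board, and let go of it. Pump the clamp's trigger, one full stroke at a time and letting it come back each time, until the sprung pad clearly presses the stand against the stop and is pushed part of the way in (never squeeze the pad's spring all the way down); then take your hand off the trigger and let the glue sit under pressure for two seconds. Finally press the red release paddle so that the jaw runs all the way back, and leave the stand lying free in the bed.

Things in the scene. Friction and masses are not known exactly. Their poses are not given: they have to be found in the camera images.
- card_stand: Loose glued-up wooden card stand, block 90 (its x) x 56 (its y) x 36 (z) mm, 0.14 kg, one half mid-brown and the other dark-brown wood, three card slots 6 mm wide across the top. Origin: centre of its underside, z up. It can be grasped across its 56 mm width (y faces, plain from bottom to top).
- clamp: One-hand ratchet bar clamp on a pale wooden board 403 x 84 x 14 mm, fixed to the desk, parts painted blue. Origin on the board's underside; x runs along the board the way the jaw advances, z up. In this frame (mm): board x -245 to 158, y -42 to 42, top (the bed) at z 14. Stop at x 129, pad, jaw, rack with pawls at x -142 to -44 (up to z 56), red paddle, black post, orange trigger follow to -x.
- bed (a point): Point on the top of the board between jaw and stop, clamp x 75, y 0, z 14 mm: where the stand's underside centre may be set down, with 9 mm free on the stop's side and 18 mm on the pad's at the start. Elsewhere between pad and stop also does: the jaw slides the stand along to the stop.
- jaw (a joint): Travel of the jaw towards the stop, m: 0 = fully back, at most 0.064. Ratchet steps of 12 mm: it locks at about 12, 24, 36, 48 mm; a weak spring (2 to 2.5 N) draws it back when released. It starts at about 12 mm. With the stand against the stop the pad meets it at 39 mm.
- pad (a joint): How far the sprung orange pad is pushed into the jaw, m: 0 = free, 0.020 = spring squeezed all the way down; 1.6 N plus 450 N/m. With the stand against the stop and the jaw locked at 48 mm it reads about 9 mm: that is well clamped; one step more would crush the spring.
- trigger (a joint): Angle of the trigger, rad: 0 = at rest, leaning away from the post, at most 0.44; it springs back by itself. It hinges about the clamp's y axis at clamp x -202, z 22 mm. A full stroke (to 0.38 to 0.40) advances the jaw by one step, which clicks in at about 0.35; a shorter stroke is lost. Pushing takes about 3 to 15 N at the roll.
- trigger_roll (a point): Centre of the trigger's orange roll, 14 mm thick and 48 mm long over its round ends along the clamp's y, at clamp x -215, z 85 mm at rest; push it along the clamp's +x towards the black post: a full stroke moves it about 25 mm. Behind it (smaller x) there is free room for the fingers.
- release (a joint): Angle of the holding pawl, rad: near 0 (-0.02) = engaged, at most 0.3. Pressing the paddle down turns it up; the jaw is free above about 0.15 and needs about half a second to run back while it is held. It springs back by itself.
- paddle (a point): Centre of the top of the red release paddle, 32 x 32 mm, clamp x -120, y 0, z 56 mm; press straight down about 8 mm, with 4 to 12 N. The black post begins 22 mm from the paddle's rear edge and is 40 mm higher.
- end_stop (a point): Centre of the fixed end stop's black face (60 mm wide, up to z 60), at clamp x 129, z 35 mm. The free bed between the pad's face and it is 129 mm minus the jaw's travel long. The stand goes between them with its long x axis along the clamp's x, either way round, flat on the board near y 0.
- pad_face (a point): Centre of the front face of the sprung orange pad, which moves with it: at clamp x = jaw travel minus pad reading, z 35 mm; the face spans y +-24, z 18 to 52 mm. The blue jaw plate behind it spans y +-31 and reaches z 60.
- post_top (a point): Centre of the top of the fixed black grip post, at clamp x -165.5, z 96 mm; the post spans x -173 to -158, y +-17 mm and stands in front of the trigger, between it and the red paddle.

How it is judged (in metres and radians):
On the way, in this order (a step that is already met when the one before it is completed fails the run):
1. the card stand lies lengthwise in the bed between pad and stop, let go (x of card_stand in the frame of clamp between 0.042 and 0.088 m and y of card_stand in the frame of clamp between -0.02 and 0.02 m and z of card_stand in the frame of clamp between 0.01 and 0.018 m and angle between the x axis of card_stand and the x axis of clamp, either way round below 0.2 rad and angle between card_stand's own z axis and vertical below 0.08 rad and contact force between the fingers and card_stand below 0.1 N and value of joint pad below 0.004 m), for 0.2 s.
2. pumped tight: the ratchet alone holds the stand, the pad pushed in 5 to 16 mm, trigger let go, for 1.5 s (value of joint pad between 0.005 and 0.016 m and value of joint trigger below 0.06 rad and contact force between clamp and card_stand above 3 N and contact force between each of the arm, the fingers and clamp below 0.1 N and contact force between the fingers and card_stand below 0.1 N), for 1.5 s.
3. released: the jaw is all the way back (value of joint jaw below 0.004 m and value of joint pad below 0.002 m), for 0.2 s.
At the end, for the whole second after the job is handed in: The jaw is fully back (within 4 mm), pad, trigger and release paddle sprung back, and the card stand lies flat and free on the clamp's bed between jaw and stop, at rest, lengthwise (within 0.2 rad) and within 20 mm of the clamp's middle line (all of step 3 and value of joint trigger below 0.06 rad and value of joint release below 0.05 rad and x of card_stand in the frame of clamp between 0.042 and 0.088 m and y of card_stand in the frame of clamp between -0.02 and 0.02 m and z of card_stand in the frame of clamp between 0.01 and 0.018 m and angle between the x axis of card_stand and the x axis of clamp, either way round below 0.2 rad and angle between card_stand's own z axis and vertical below 0.08 rad and linear speed of card_stand below 0.02 m/s); the robot touches nothing.
It fails at once if the pad's spring is squeezed all the way down (pushed in more than 18 mm), crushing the glued joint (value of joint pad above 0.018 m).
It also fails if it takes over 61 s, if anything falls off the work surface, if the arm or the gripper's body presses on something with over 40 N, if the wrist force passes 120 N, or if a joint passes its speed limit or range.

### The arm

A 6-joint arm with a two-finger parallel gripper is mounted at the origin on a cart in front of the work surface, level with it; the furniture and walls round the work are solid. World frame = base frame: x ahead of the robot, y to its left, z up, the work surface at z = 0. Lengths are in m, angles in degrees, forces in N, time in s.
With the tool pointing down it reaches from about 0.375 to 0.9 m from the base axis. Payload 3.1 kg.
Tool frame: the origin (TCP) lies midway between the tips of the shut fingers; the grasp point (between the pads) lies 19 mm behind it; z points along the fingers, y is the line along which they close (so a half turn about z gives the same grasp; the last joint's range is limited). The gripper opens to 87 mm and grips with 3 to 60 N. Pads are 19 mm wide; open, the fingers measure 117 mm over their backs; the gripper's body (75 mm by 190 mm) begins 51 mm behind the grasp point.
Start: joints at [54.803, 30.224, 82.088, -0, 67.689, -10.227], TCP at [0.264, 0.567, 0.223] pointing down, gripper open.
Joint ranges: [-176.69, 176.69], [-43.24, 126.21], [12.49, 139.97], [-82, 262], [0, 151.66], [-163.58, 163.58]. Speed limits (degrees/s): [159.86, 159.86, 180, 180, 180, 180].

### API

Orientations are given as a 3x3 rotation matrix whose columns are the frame's x, y, z axes.
In Python, from rig import bot gives the robot as it stands.
- The arm moves only by the shell command python3 steer.py 'ROWS'. ROWS is rows parted by semicolons, their numbers by spaces, 1 to 20 of them, each of 7 numbers: dx, dy, dz in m, then a rotation vector rx, ry, rz in degrees, then the opening from 0.0 (shut) to 1.0 (fully open); each row is the pose to reach, as a shift and turn from the pose commanded when the command began, along the tool's axes at that moment; what a row does not reach only later rows make up. A row lasts 1/10 s, in which the tool goes at most 0.05 m and 8.59 degrees, less where a joint would pass 70% of its speed; a pose out of reach is approached as far as the arm can. The fingers move at their own pace and stop on an object; the grip force is fixed at half the most. Time passes only in rows, so rows that do not move let the fingers close. It prints the time, the measured TCP pose, the force, the opening and the grip force at its end.
- bot.read_state(): the state, without advancing time (a new reading comes with each control period).
- bot.capture(name): name is "side" or "top"; returns a dict with "color" (400x640x3 uint8, red, green, blue), "K" (3x3 intrinsics, pixels), "view" (4x4, takes a point from world to camera coordinates). Camera axes: x right, y up, looking along -z (the intrinsics and any distortion apply to the point x, -y, -z); pixel columns grow to the right and rows downward; lengths in m; the calibration is good to about 2 mm. A picture is of the moment at which its call begins. There is no depth.
- bot.hand_in(): hands the job in; it is judged then, once.
The state is a dict: "time_s": time; "joint_positions": joint angles; "qvel": joint speeds; "tau": joint torques, N m; "position": TCP position; "tcp_rot": TCP orientation; "force": force on the tool from outside, world axes, zero at the start; "moment": the same for the moment, N m; "opening": opening from 0.0 (shut) to 1.0 (fully open); "grasp_force": force on a finger pad.
Only numpy, scipy, OpenCV 4.12 (cv2) and the standard library are available. Lean on these libraries where they do the work, as an engineer would, in place of code of your own. Each camera call takes 0.05 s, during which the arm holds its last target. There are 200 camera calls.

## Working session

There is one attempt and no reset: what is moved stays moved. The work goes in short steps, Python scripts to look and compute and a shell command to move; the robot and the scene stay as the last step left them, time stands still between calls to the robot, and variables do not carry over. Pictures are saved under pics/ and viewed, at most 10 in all, crops included, and the job is handed in when it is done.

```bash
ls; mkdir -p pics
python3 - <<'E'
from rig import bot
import cv2,numpy as np,pickle
d={}
for n in("side","top"):
    c=bot.capture(n); d[n]=c; cv2.imwrite(f"pics/{n}0.png",c["color"][...,::-1]); print(n,c["K"].tolist(),np.round(c["view"],4).tolist(),[k for k in c])
pickle.dump(d,open("c0.pkl","wb"))
s=bot.read_state(); print(s["time_s"],s["position"],np.round(s["tcp_rot"],3).tolist(),s["opening"])
E
```

```text
pics
rig.py
steer.py
side [[485.4675377294661, 0.0, 322.88206787439674], [0.0, 485.4675377294661, 200.25309367073427], [0.0, 0.0, 1.0]] [[0.8408, -0.541, -0.0205, -0.4526], [0.2517, 0.3571, 0.8995, -0.2145], [-0.4793, -0.7615, 0.4364, -0.6848], [0.0, 0.0, 0.0, 1.0]] ['color', 'K', 'view']
top [[462.6679791043072, 0.0, 314.9656302493523], [0.0, 462.6679791043072, 204.383941531684], [0.0, 0.0, 1.0]] [[0.0166, -0.9998, -0.0078, -0.0467], [0.9835, 0.0149, 0.1803, -0.5546], [-0.1801, -0.0107, 0.9836, -0.8729], [0.0, 0.0, 0.0, 1.0]] ['color', 'K', 'view']
0.1 [0.26340342 0.56605831 0.22166006] [[-0.907, 0.422, -0.001], [0.422, 0.907, -0.002], [0.0, -0.002, -1.0]] 1.0057373129983866
```

View pics/side0.png

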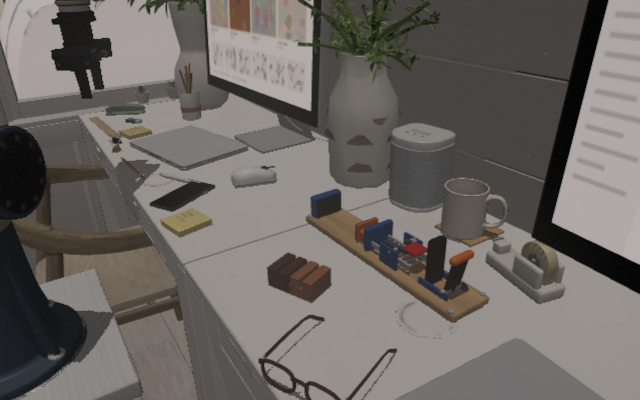

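View pics/top0.png

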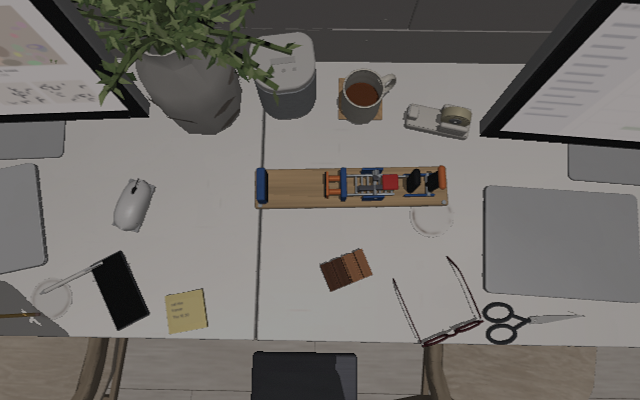

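The side view shows the stand at about (299,277) and the clamp running from (310,212) to (470,300). In the top view the stand is at (346,270). The clamp lies from (256,188) to (447,186), stop at the left, so clamp +x is roughly world +y. I'll enlarge both.

Run:
```python
import pickle,cv2
d=pickle.load(open("c0.pkl","rb"))
for n,(x,y,w,h,s) in {"top":(250,155,210,150,3.8),"side":(260,180,230,140,3.4)}.items():
    im=d[n]["color"][y:y+h,x:x+w,::-1]
    im=cv2.resize(im,None,fx=s,fy=s,interpolation=cv2.INTER_CUBIC); im=cv2.convertScaleAbs(im,alpha=1.5)
    for i in range(0,w,10): cv2.line(im,(int(i*s),0),(int(i*s),8 if (x+i)%50 else 20),(0,255,0),1)
    for i in range(0,h,10): cv2.line(im,(0,int(i*s)),(8 if (y+i)%50 else 20,int(i*s)),(0,255,0),1)
    cv2.imwrite(f"pics/{n}crop.png",im)
```

```text
(no output)
```

View pics/topcrop.png

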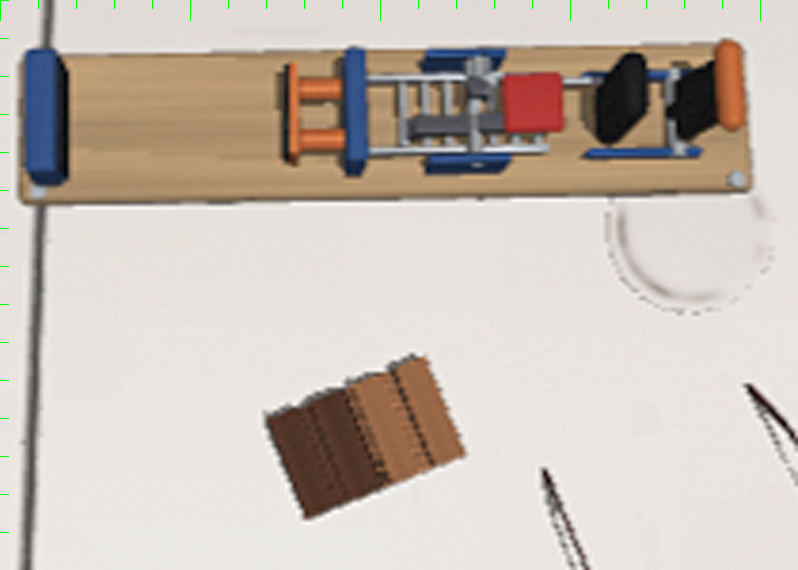

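View pics/sidecrop.png

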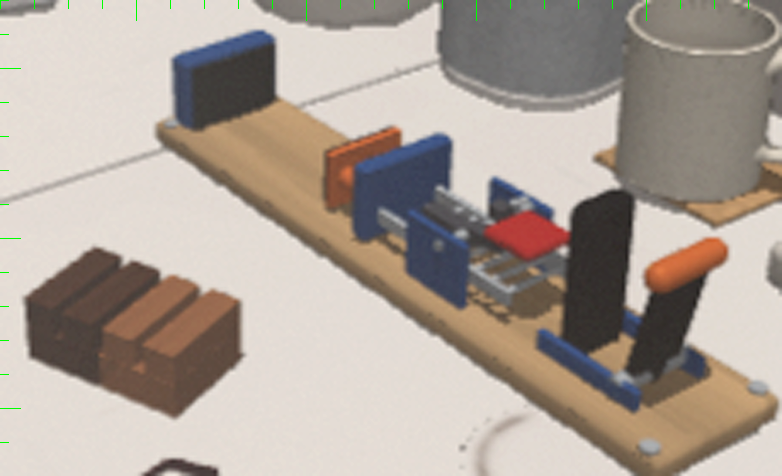

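```bash
cat > fit.py <<'E'
import numpy as np,pickle
from scipy.optimize import least_squares
d=pickle.load(open("c0.pkl","rb"))
def proj(n,P):
    c=d[n];q=np.c_[P,np.ones(len(P))]@c["view"].T
    return np.c_[c["K"][0,0]*q[:,0]/-q[:,2]+c["K"][0,2], c["K"][1,1]*q[:,1]/q[:,2]+c["K"][1,2]]
off={"top":(250,155,3.8),"side":(260,180,3.4)}
def T(p,P):
    c,s=np.cos(p[3]),np.sin(p[3]);P=np.array(P,float)/1000
    return P@np.array([[c,s,0],[-s,c,0],[0,0,1]])+p[:3]
def fit(obs,p0):
    def r(p):
        return np.concatenate([(proj(n,T(p,[o[0] for o in L]))-[(o[1][0]/off[n][2]+off[n][0],o[1][1]/off[n][2]+off[n][1]) for o in L]).ravel() for n,L in obs.items()])
    s=least_squares(r,p0,loss="soft_l1");print(np.round(s.x[:3],4),np.degrees(s.x[3]));print(np.round(r(s.x).reshape(-1,2),1).tolist());return s.x
E
python3 - <<'E'
from fit import *
for n in d: print(n,-d[n]["view"][:3,:3].T@d[n]["view"][:3,3])
A,B,C,D=(45,-28,36),(-45,-28,36),(-45,28,36),(45,28,36)
fit({"top":[(A,(266,413)),(B,(424,357)),(C,(466,456)),(D,(306,518))],
"side":[(A,(97,248)),(B,(241,297)),(C,(176,352)),(D,(27,298)),((-45,28,0),(176,416)),((45,28,0),(30,357)),((-45,-28,0),(243,353))]},[.4,0,0,1.9])
fit({"top":[((158,42,14),(20,205)),((-245,42,14),(752,191)),((-120,0,56),(533,103)),((-215,0,85),(730,85))],
"side":[((158,42,14),(157,127)),((-120,0,56),(527,235)),((-215,0,85),(687,264)),((129,30,60),(190,70)),((129,-30,60),(274,42)),((129,30,14),(193,127)),((129,-30,14),(276,99))]},[.6,0,0,1.57])
E
```

```text
side [ 0.10634132 -0.68974149  0.48252091]
top [ 0.38900711 -0.04775663  0.95821778]
[ 0.4279 -0.1014  0.0013] 112.5210970982371
[[-0.3, 1.1], [0.2, -1.0], [0.1, -0.6], [-0.3, 0.2], [-0.2, -1.5], [0.7, -0.1], [-0.3, 0.8], [-0.8, -1.0], [0.4, 0.7], [-0.1, -0.4], [0.3, 1.6]]
[ 0.5979 -0.0678 -0.0009] 91.99575779750343
[[-1.1, 0.1], [0.6, -0.0], [0.0, -0.1], [-0.5, 0.3], [-1.6, -1.5], [0.6, -0.4], [0.2, 1.3], [0.7, -1.3], [0.0, -0.7], [0.4, 2.1], [-0.5, 2.3]]
```

```bash
cat > go.py <<'E'
import sys,numpy as np
from rig import bot
# usage: go.py x y z heading_of_tool_y ; measured sits ~1mm below commanded
a=list(map(float,sys.argv[1:]));s=bot.read_state();R=np.array(s["tcp_rot"])
dp=R.T@(np.array(a[:3])-s["position"]);h=np.degrees(np.arctan2(R[1,1],R[0,1]))
print("shift",np.round(dp,4),"rz",round((h-a[3]+90)%180-90,2),"t",s["time_s"],"force",np.round(s["force"],1),"tilt",np.round(R[:,2],4))
E
python3 go.py .4279 -.1014 .12 22.5
```

```text
shift [-0.4309 -0.5355  0.1025] rz 42.53 t 0.1 force [ 0.1 -0.3 -0. ] tilt [-0.0011 -0.0016 -1.    ]
```

```bash
python3 steer.py '-.03 -.035 0 0 0 3 1;-.06 -.075 0 0 0 6 1;-.09 -.115 .01 0 0 9 1;-.12 -.15 .02 0 0 12 1;-.15 -.19 .03 0 0 15 1;-.18 -.225 .04 0 0 18 1;-.21 -.26 .05 0 0 21 1;-.24 -.3 .06 0 0 24 1;-.27 -.335 .07 0 0 27 1;-.3 -.375 .08 0 0 30 1;-.33 -.41 .09 0 0 33 1;-.36 -.45 .1 0 0 36 1;-.39 -.485 .1 0 0 39 1;-.415 -.515 .1 0 0 41 1;-.425 -.53 .1 0 0 42 1;-.431 -.535 .1 0 0 42.5 1;-.431 -.535 .1 0 0 42.5 1;-.431 -.535 .1 0 0 42.5 1'; python3 go.py .4279 -.1014 .006 22.5
```

```text
time_s: 1.9
position: [0.4279, -0.0991, 0.1224]
tcp_rot: [[-0.384, 0.923, -0.001], [0.923, 0.384, 0.001], [0.002, -0.001, -1.0]]
force: [-0.0, 0.4, -0.1]
opening: 1.0
grasp_force: 0.0
shift [-0.0023 -0.0007  0.1164] rz 0.08 t 1.9 force [-0.   0.4 -0.1] tilt [-0.0015  0.001  -1.    ]
```

```bash
python3 steer.py '-.002 -.001 .03 0 0 0 1;-.002 -.001 .06 0 0 0 1;-.002 -.001 .085 0 0 0 1;-.002 -.001 .1 0 0 0 1;-.002 -.001 .11 0 0 0 1;-.002 -.001 .116 0 0 0 1;-.002 -.001 .116 0 0 0 1;-.002 -.001 .116 0 0 0 0;-.002 -.001 .116 0 0 0 0;-.002 -.001 .116 0 0 0 0;-.002 -.001 .116 0 0 0 0;-.002 -.001 .116 0 0 0 0;-.002 -.001 .116 0 0 0 0;-.002 -.001 .116 0 0 0 0'; python3 go.py .5953 .0072 .1 2
python3 - <<'E'
from rig import bot
import cv2
im=bot.capture("side")["color"][170:310,200:430,::-1]
cv2.imwrite("pics/grasp.png",cv2.convertScaleAbs(cv2.resize(im,None,fx=3,fy=3),alpha=1.4))
E
```

```text
time_s: 3.3
position: [0.4286, -0.1027, 0.0068]
tcp_rot: [[-0.383, 0.924, 0.0], [0.924, 0.383, -0.0], [-0.0, 0.0, -1.0]]
force: [-0.3, -0.6, 4.9]
opening: 0.641
grasp_force: 30.0
shift [ 0.0376  0.1961 -0.0931] rz 20.53 t 3.3 force [-0.3 -0.6  4.9] tilt [ 4.e-04 -3.e-04 -1.e+00]
```

View pics/grasp.png

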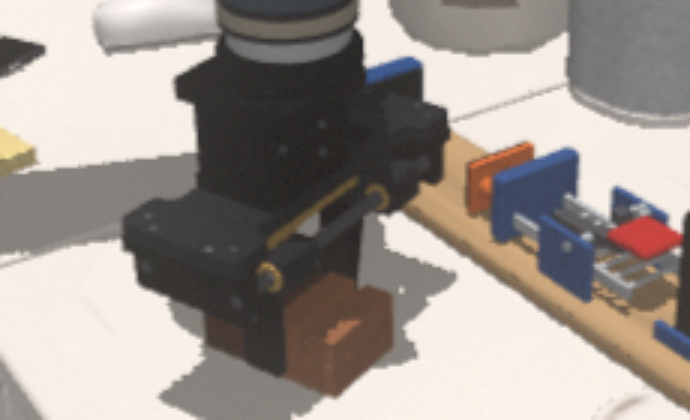

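The side view shows the stand held across its width, with the fingers near its middle. I'll lift it and carry it to the bed.

```bash
python3 steer.py '0 0 -.02 0 0 0 0;0 0 -.05 0 0 0 0;.003 .015 -.08 0 0 2 0;.008 .04 -.093 0 0 5 0;.014 .07 -.093 0 0 8 0;.02 .1 -.093 0 0 11 0;.025 .13 -.093 0 0 14 0;.031 .16 -.093 0 0 17 0;.035 .18 -.093 0 0 19 0;.037 .192 -.093 0 0 20 0;.038 .196 -.093 0 0 20.5 0;.038 .196 -.093 0 0 20.5 0;.038 .196 -.093 0 0 20.5 0;.038 .196 -.093 0 0 20.5 0'; python3 go.py .5953 .0072 .022 2
```

```text
time_s: 4.75
position: [0.594, 0.0072, 0.0993]
tcp_rot: [[-0.035, 0.999, -0.001], [0.999, 0.035, 0.0], [0.0, -0.001, -1.0]]
force: [0.9, 0.1, -1.4]
opening: 0.641
grasp_force: 30.0
shift [-0.      0.0015  0.0773] rz 0.0 t 4.75 force [ 0.9  0.1 -1.4] tilt [-1.5e-03  1.0e-04 -1.0e+00]
```

```bash
python3 steer.py '0 .001 .025 0 0 0 0;0 .001 .045 0 0 0 0;0 .001 .06 0 0 0 0;0 .001 .069 0 0 0 0;0 .001 .073 0 0 0 0;0 .001 .076 0 0 0 0;0 .001 .077 0 0 0 0;0 .001 .077 0 0 0 0'; python3 go.py .5953 .0072 .022 2;python3 - <<'E'
from rig import bot
import cv2
im=bot.capture("side")["color"][150:290,280:480,::-1]
cv2.imwrite("pics/place.png",cv2.convertScaleAbs(cv2.resize(im,None,fx=3,fy=3),alpha=1.4))
E
```

```text
time_s: 5.55
position: [0.5964, 0.0076, 0.023]
tcp_rot: [[-0.036, 0.999, 0.001], [0.999, 0.036, -0.0], [-0.0, 0.001, -1.0]]
force: [0.1, 0.3, -0.3]
opening: 0.639
grasp_force: 30.0
shift [-0.0004 -0.0011  0.001 ] rz 0.04 t 5.55 force [ 0.1  0.3 -0.3] tilt [ 1.e-03 -2.e-04 -1.e+00]
```

View pics/place.png

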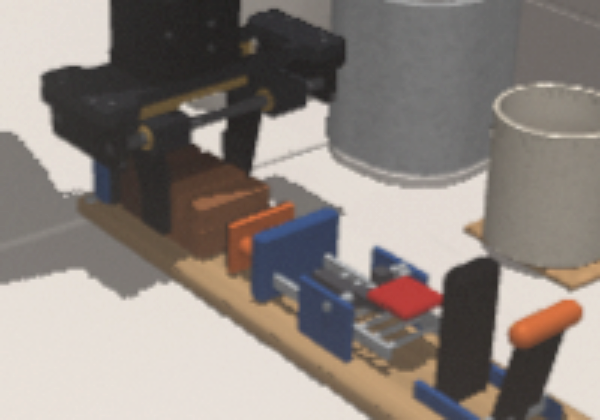

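The stand hangs about a millimetre above the bed, between the pad and the stop. I'll lower it, open and lift.

```bash
python3 steer.py '0 0 .001 0 0 0 0;0 0 .002 0 0 0 0;0 0 .002 0 0 0 0'; python3 steer.py '0 0 0 0 0 0 .72;0 0 0 0 0 0 .8;0 0 0 0 0 0 .9;0 0 0 0 0 0 .95;0 0 0 0 0 0 .95;0 0 0 0 0 0 .95;0 0 -.02 0 0 0 .95;0 0 -.05 0 0 0 .95;0 0 -.085 0 0 0 .95;0 0 -.12 0 0 0 .95;0 0 -.14 0 0 0 .95;0 0 -.14 0 0 0 .95;0 0 -.14 0 0 0 .95'; python3 go.py .6065 -.315 .16 2;python3 - <<'E'
from rig import bot
import cv2,pickle
d={n:bot.capture(n) for n in("side","top")};pickle.dump(d,open("c1.pkl","wb"))
a=cv2.resize(d["side"]["color"][160:300,280:480,::-1],None,fx=3,fy=3);b=cv2.resize(d["top"]["color"][155:215,250:450,::-1],None,fx=3,fy=3)
cv2.imwrite("pics/placed.png",cv2.convertScaleAbs(cv2.vconcat([a,b]),alpha=1.4))
E
```

```text
time_s: 5.9
position: [0.5963, 0.0076, 0.0209]
tcp_rot: [[-0.035, 0.999, 0.001], [0.999, 0.035, -0.0], [-0.0, 0.001, -1.0]]
force: [-0.2, 0.7, 0.6]
opening: 0.642
grasp_force: 30.0
time_s: 7.2
position: [0.5957, 0.0077, 0.1604]
tcp_rot: [[-0.035, 0.999, -0.0], [0.999, 0.035, -0.0], [-0.0, -0.0, -1.0]]
force: [-0.6, -0.5, 0.6]
opening: 0.95
grasp_force: 0.0
shift [-0.3229 -0.0006  0.0004] rz 0.03 t 7.2 force [-0.6 -0.5  0.6] tilt [-0. -0. -1.]
```

View pics/placed.png

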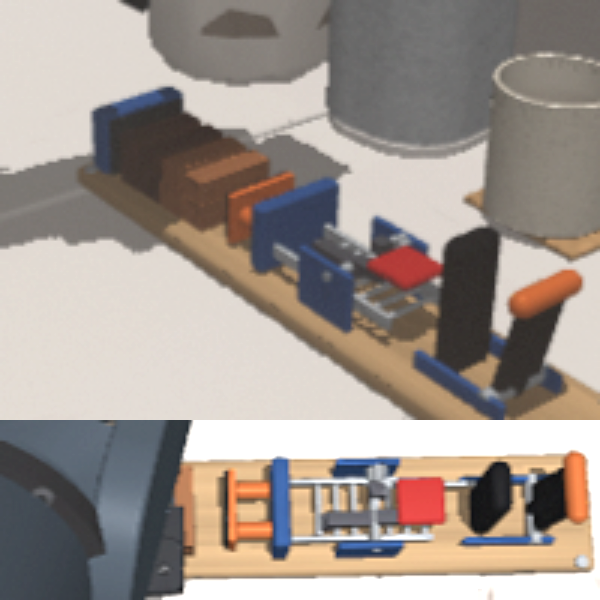

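Run:
```python
from fit import *
for t,s in (((483,136),(538,236)),((640,150),None)):
    if s is None: continue
    r=least_squares(lambda p:np.r_[(proj("top",p[None])-t).ravel(),(proj("side",p[None])-s).ravel()],[.7,-.4,.1]);print(r.x,r.fun)
for z in(.05,.1,.2):
    r=least_squares(lambda p:(proj("top",np.array([[p[0],p[1],z]]))-(640,150)).ravel(),[.7,-.4]);print(z,r.x)
```

```text
[ 0.67568292 -0.35038381  0.13209366] [ 0.59593736 -0.67394331 -0.62667508  0.25050676]
0.05 [ 0.67744476 -0.69517843]
0.1 [ 0.66156544 -0.659536  ]
0.2 [ 0.6298068  -0.58825114]
```

The stand lies flat and straight in the bed. The monitor's lower corner is at about (0.676, -0.350, 0.132), so I'll turn the gripper 90° to keep its long side clear there.

```bash
python3 steer.py '-.005 0 0 0 0 8 .5;-.015 0 0 0 0 16 0;-.03 0 0 0 0 24 0;-.045 0 0 0 0 32 0;-.06 0 0 0 0 40 0;-.08 0 0 0 0 48 0;-.1 0 0 0 0 56 0;-.12 0 0 0 0 64 0;-.15 -.001 0 0 0 72 0;-.18 -.001 0 0 0 80 0;-.21 -.002 0 0 0 88 0;-.24 -.003 0 0 0 90 0;-.27 -.003 0 0 0 90 0;-.295 -.003 0 0 0 90 0;-.315 -.003 0 0 0 90 0;-.325 -.003 0 0 0 90 0;-.325 -.003 0 0 0 90 0;-.325 -.003 0 0 0 90 0;-.325 -.003 0 0 0 90 0'; python3 go.py .6037 -.3177 .076 -88;python3 - <<'E'
from rig import bot
import cv2
d={n:bot.capture(n) for n in("side","top")}
a=cv2.resize(d["side"]["color"][130:320,380:580,::-1],None,fx=2,fy=2);b=cv2.resize(d["top"]["color"][80:270,350:550,::-1],None,fx=2,fy=2)
cv2.imwrite("pics/trig.png",cv2.convertScaleAbs(cv2.hconcat([a,b]),alpha=1.5))
E
```

```text
time_s: 9.2
position: [0.6044, -0.3157, 0.1604]
tcp_rot: [[0.999, 0.037, -0.001], [0.037, -0.999, 0.001], [-0.001, -0.001, -1.0]]
force: [0.9, 1.2, 0.1]
opening: 0.007
grasp_force: 0.0
shift [-0.0008  0.0021  0.0844] rz 0.11 t 9.2 force [0.9 1.2 0.1] tilt [-7.e-04  1.e-03 -1.e+00]
```

View pics/trig.png

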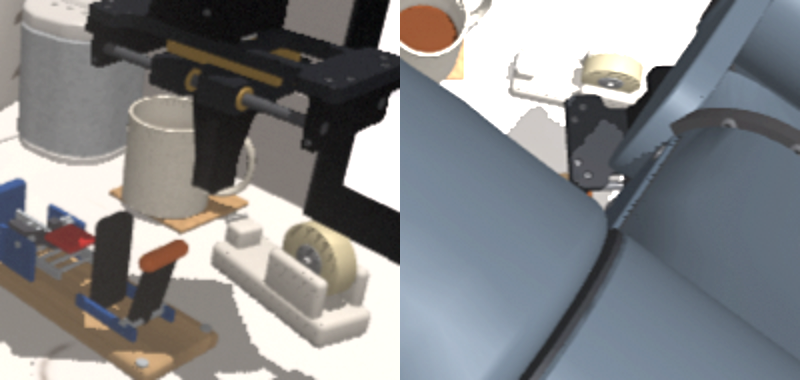

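The shut fingers stand behind the orange roll and clear of the monitor. I'll go down behind the roll.

```bash
python3 steer.py '0 .001 .03 0 0 0 0;0 .002 .055 0 0 0 0;0 .002 .072 0 0 0 0;0 .002 .08 0 0 0 0;0 .002 .084 0 0 0 0;0 .002 .084 0 0 0 0;0 .002 .084 0 0 0 0'; python3 steer.py '0 -.003 0 0 0 0 0;0 -.005 0 0 0 0 0;0 -.006 0 0 0 0 0;0 -.006 0 0 0 0 0'; for i in 1 2 3; do :; done; python3 go.py .6037 -.2804 .076 -88
```

```text
time_s: 10.0
position: [0.6053, -0.3196, 0.0777]
tcp_rot: [[0.999, 0.036, 0.002], [0.036, -0.999, -0.001], [0.002, 0.001, -1.0]]
force: [-0.7, 0.2, -0.1]
opening: 0.002
grasp_force: 0.0
time_s: 10.4
position: [0.6044, -0.313, 0.0768]
tcp_rot: [[0.999, 0.036, 0.0], [0.036, -0.999, -0.0], [0.0, 0.0, -1.0]]
force: [0.7, -0.5, 0.1]
opening: 0.007
grasp_force: 0.0
shift [ 0.0004 -0.0326  0.0008] rz 0.05 t 10.4 force [ 0.7 -0.5  0.1] tilt [ 2.e-04 -1.e-04 -1.e+00]
```

```bash
for r in 1; do python3 steer.py '0 -.002 0 0 0 0 0;0 -.004 0 0 0 0 0;0 -.004 0 0 0 0 0' | grep -E 'pos|force'; python3 steer.py '0 -.002 0 0 0 0 0;0 -.004 0 0 0 0 0;0 -.004 0 0 0 0 0' | grep -E 'pos|force'; python3 steer.py '0 -.002 0 0 0 0 0;0 -.004 0 0 0 0 0;0 -.004 0 0 0 0 0'| grep -E 'pos|force'; done
```

```text
position: [0.6041, -0.3089, 0.0765]
force: [0.2, -0.2, -0.2]
grasp_force: 0.0
position: [0.604, -0.3048, 0.0765]
force: [-0.1, 0.8, 0.5]
grasp_force: 0.0
position: [0.6039, -0.3009, 0.0765]
force: [0.1, -0.2, 0.4]
grasp_force: 0.0
```

```bash
python3 steer.py '0 -.002 0 0 0 0 0;0 -.003 0 0 0 0 0;0 -.003 0 0 0 0 0' | grep -E 'pos|force: '; python3 steer.py '0 -.002 0 0 0 0 0;0 -.003 0 0 0 0 0;0 -.003 0 0 0 0 0' | grep -E 'pos|force: '; python3 steer.py '0 -.002 0 0 0 0 0;0 -.003 0 0 0 0 0;0 -.003 0 0 0 0 0'| grep -E 'pos|force: '
python3 - <<'E'
from rig import bot
import cv2
im=bot.capture("side")["color"][200:310,400:500,::-1]
cv2.imwrite("pics/cont.png",cv2.convertScaleAbs(cv2.resize(im,None,fx=5,fy=5),alpha=1.5))
E
```

```text
position: [0.6038, -0.298, 0.0765]
force: [-0.1, 0.4, 0.4]
grasp_force: 0.0
position: [0.6039, -0.2958, 0.0769]
force: [-0.3, -1.5, 1.1]
grasp_force: 0.9
position: [0.604, -0.2924, 0.0768]
force: [0.8, -1.9, 1.8]
grasp_force: 1.1
```

View pics/cont.png

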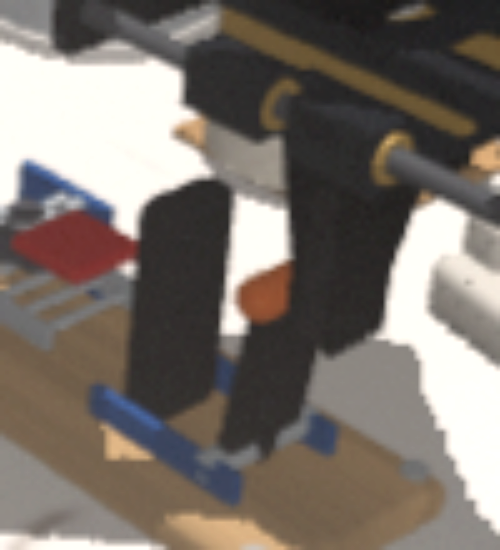

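Contact came at TCP y of about -0.2965, with the fingers against the roll. I'll finish the first stroke to y of about -0.2715.

```bash
python3 steer.py '0 -.004 0 0 0 0 0;0 -.008 0 0 0 0 0;0 -.012 0 0 0 0 0;0 -.016 0 0 0 0 0;0 -.019 0 0 0 0 0;0 -.021 0 0 0 0 0;0 -.021 0 0 0 0 0' | grep -E 'time|pos|force: '
python3 - <<'E'
from rig import bot
import cv2,pickle
im=bot.capture("side")["color"][180:310,340:500,::-1]
cv2.imwrite("pics/st1.png",cv2.convertScaleAbs(cv2.resize(im,None,fx=5,fy=4.6),alpha=1.5))
E
```

```text
time_s: 12.95
position: [0.6036, -0.273, 0.0777]
force: [-0.4, -5.9, 3.7]
grasp_force: 3.2
```

View pics/st1.png

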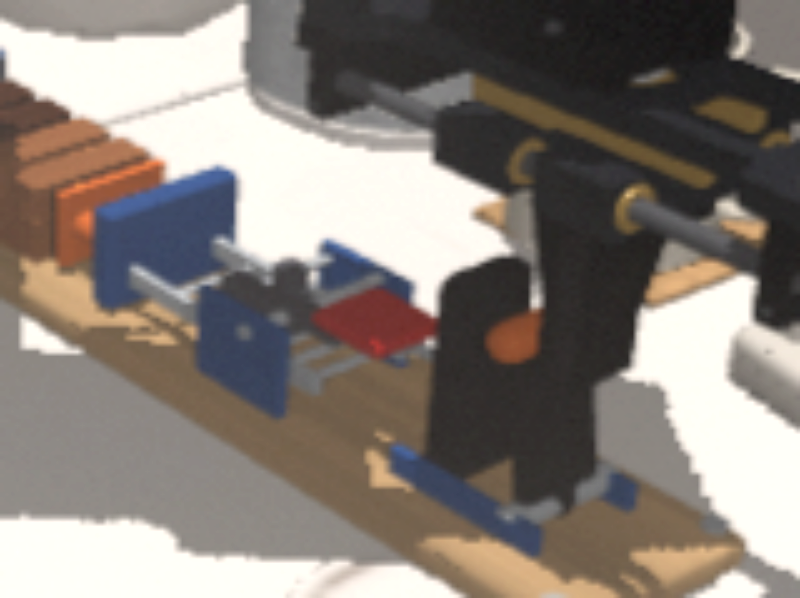

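The picture shows the jaw advanced, with the pad close to the stand. That was my last view, so I'll track the jaw numerically from now on. Next I'll complete this stroke and let the trigger return.

```bash
cat > jaw.py <<'E'
from fit import *
import cv2
C=np.array([.5979,-.0678,-.0009,np.radians(92)])
def mask(im,kind,win):
    h=cv2.cvtColor(im,cv2.COLOR_RGB2HSV)
    m=cv2.inRange(h,(105,100,40),(125,255,255)) if kind=="blue" else cv2.inRange(h,(4,160,110),(14,255,255))
    o=np.zeros_like(m);x0,x1,y0,y1=win;o[y0:y1,x0:x1]=m[y0:y1,x0:x1];return o
def left(im,kind,win):
    m=mask(im,kind,win);col=(m>0).sum(0);c=np.where(col>=4)[0];return c[0] if len(c) else None
WB=(346,378,200,252);WO=(342,390,205,245)
def x_of(col,y,z):
    xs=np.arange(-60,80,.25);u=proj("side",T(C,[(x,y,z) for x in xs]))[:,0];return xs[np.argmin(abs(u-col))]
def measure(im): return [(k,left(im,k,w),x_of(left(im,k,w) or 0,y,40)) for k,w,y in(("blue",WB,31),("orange",WO,24))]
if __name__=="__main__":
    from rig import bot
    print("t0 jaw12",measure(d["side"]["color"]));print("placed",measure(pickle.load(open("c1.pkl","rb"))["side"]["color"]));print("now",measure(bot.capture("side")["color"]))
E
python3 steer.py '0 -.001 0 0 0 0 0;0 -.0025 0 0 0 0 0;0 -.0025 0 0 0 0 0' | grep -E 'time|pos|force: ';python3 jaw.py; python3 steer.py '0 .005 0 0 0 0 0;0 .01 0 0 0 0 0;0 .015 0 0 0 0 0;0 .02 0 0 0 0 0;0 .025 0 0 0 0 0;0 .029 0 0 0 0 0;0 .03 0 0 0 0 0;0 .03 0 0 0 0 0' | grep -E 'time|pos|force: ';python3 jaw.py
```

```text
time_s: 13.3
position: [0.6036, -0.2708, 0.0775]
force: [-0.9, -7.8, 3.1]
grasp_force: 3.3
t0 jaw12 [('blue', np.int64(368), np.float64(-34.25)), ('orange', np.int64(360), np.float64(-3.0))]
placed [('blue', np.int64(367), np.float64(-31.5)), ('orange', np.int64(360), np.float64(-3.0))]
now [('blue', np.int64(359), np.float64(-8.75)), ('orange', np.int64(354), np.float64(14.75))]
time_s: 14.15
position: [0.6033, -0.2981, 0.0762]
force: [-0.1, 0.5, 0.5]
grasp_force: 0.0
t0 jaw12 [('blue', np.int64(368), np.float64(-34.25)), ('orange', np.int64(360), np.float64(-3.0))]
placed [('blue', np.int64(367), np.float64(-31.5)), ('orange', np.int64(360), np.float64(-3.0))]
now [('blue', np.int64(361), np.float64(-14.5)), ('orange', np.int64(356), np.float64(8.75))]
```

The jaw gained one step, so it is locked at 24 mm. Second stroke.

```bash
python3 steer.py '0 -.006 0 0 0 0 0;0 -.012 0 0 0 0 0;0 -.018 0 0 0 0 0;0 -.023 0 0 0 0 0;0 -.026 0 0 0 0 0;0 -.0285 0 0 0 0 0;0 -.03 0 0 0 0 0;0 -.03 0 0 0 0 0;0 -.03 0 0 0 0 0' | grep -E 'time|pos|force: ';python3 jaw.py|tail -1; python3 steer.py '0 .005 0 0 0 0 0;0 .01 0 0 0 0 0;0 .015 0 0 0 0 0;0 .02 0 0 0 0 0;0 .025 0 0 0 0 0;0 .029 0 0 0 0 0;0 .03 0 0 0 0 0;0 .03 0 0 0 0 0' | grep -E 'time|pos|force: ';python3 jaw.py|tail -1
```

```text
time_s: 15.1
position: [0.6036, -0.2719, 0.0781]
force: [-1.3, -8.7, 3.2]
grasp_force: 4.2
now [('blue', np.int64(356), np.float64(0.0)), ('orange', np.int64(351), np.float64(24.0))]
time_s: 15.95
position: [0.6033, -0.298, 0.0761]
force: [0.2, -0.5, 0.8]
grasp_force: 0.0
now [('blue', np.int64(357), np.float64(-3.0)), ('orange', np.int64(352), np.float64(20.75))]
```

The jaw is locked at 36 mm. Third stroke, then back off clear of the trigger.

```bash
python3 steer.py '0 -.006 0 0 0 0 0;0 -.012 0 0 0 0 0;0 -.018 0 0 0 0 0;0 -.023 0 0 0 0 0;0 -.026 0 0 0 0 0;0 -.0285 0 0 0 0 0;0 -.031 0 0 0 0 0;0 -.031 0 0 0 0 0;0 -.031 0 0 0 0 0' | grep -E 'time|pos|force: ';python3 jaw.py|tail -1; python3 steer.py '0 .005 0 0 0 0 0;0 .01 0 0 0 0 0;0 .015 0 0 0 0 0;0 .02 0 0 0 0 0;0 .025 0 0 0 0 0;0 .03 0 0 0 0 0;0 .035 0 0 0 0 0;0 .036 0 0 0 0 0;0 .036 0 0 0 0 0' | grep -E 'time|pos|force: ';python3 jaw.py|tail -1
```

```text
time_s: 16.9
position: [0.6036, -0.2732, 0.0783]
force: [-2.5, -13.2, 2.6]
grasp_force: 6.4
now [('blue', np.int64(352), np.float64(11.75)), ('orange', None, np.float64(79.75))]
time_s: 17.85
position: [0.6038, -0.3035, 0.0763]
force: [0.5, 0.7, -0.7]
grasp_force: 0.0
now [('blue', np.int64(354), np.float64(5.75)), ('orange', None, np.float64(79.75))]
```

The blue jaw plate's column is too coarse to tell the steps apart. I'll check the travel with a rectified sub-pixel match of the plate.

```bash
cat > match.py <<'E'
from jaw import *
from rig import bot
def patch(im,j,x0=-40):
    W=[(x0+j,y,z) for y,z in((44,66),(-44,66),(-44,30),(44,30))]
    u=proj("side",T(C,W)).astype(np.float32)
    H=cv2.getPerspectiveTransform(u,np.float32([[0,0],[176,0],[176,72],[0,72]]))
    h=cv2.cvtColor(im,cv2.COLOR_RGB2HSV).astype(np.float32)
    b=((h[...,0]>100)&(h[...,0]<128)&(h[...,1]>90)).astype(np.float32)
    return cv2.warpPerspective(cv2.GaussianBlur(b,(3,3),0),H,(176,72))
ref=patch(d["side"]["color"],12)
def est(im):
    js=np.arange(-6,64,1.);s=[cv2.matchTemplate(patch(im,j),ref,cv2.TM_CCOEFF_NORMED)[0,0] for j in js];i=int(np.argmax(s));return js[i],round(float(s[i]),3)
if __name__=="__main__":
    print(est(pickle.load(open("c1.pkl","rb"))["side"]["color"]),"now",est(bot.capture("side")["color"]))
E
python3 match.py
```

```text
(np.float64(10.0), 0.778) now (np.float64(45.0), 0.346)
```

Run:
```python
from jaw import *
from rig import bot
im=bot.capture("side")["color"];pickle.dump(im,open("c2.pkl","wb"))
for j,p in((36,0),(48,9)):
    print(j,"pad top near/far",np.round(proj("side",T(C,[(j-p,24,52),(j-p,-24,52)]))).tolist(),"plate top near/far",np.round(proj("side",T(C,[(j-30,31,60),(j-30,-31,60)]))).tolist())
h=cv2.cvtColor(im,cv2.COLOR_RGB2HSV)
ch=lambda p:('B' if 100<p[0]<128 and p[1]>90 else 'o' if (p[0]<8 or p[0]>176) and p[1]>150 else 'w' if p[0]<16 and p[1]>90 else 'k' if p[2]<50 else '.')
for name,i in(("c0",cv2.cvtColor(d["side"]["color"],cv2.COLOR_RGB2HSV)),("now",h)):
    print(name)
    for r in range(196,250,2): print(r,''.join(ch(p) for p in i[r,335:400]))
```

```text
36 pad top near/far [[347.0, 219.0], [367.0, 212.0]] plate top near/far [[354.0, 223.0], [380.0, 213.0]]
48 pad top near/far [[346.0, 219.0], [366.0, 212.0]] plate top near/far [[350.0, 220.0], [376.0, 211.0]]
c0
196 kkkkk............................................................
198 kkkkk............................................................
200 kkkkk............................................................
202 kkkkk............................................................
204 kkkkk............................................................
206 kkkkk............................................................
208 kkkkkk...........................................................
210 kkk..............................................................
212 .................................................................
214 .................................................................
216 ..............w..................................................
218 ......w....w.........................wwwwww......................
220 ..........w.....................wwwwwwwwwww
[... 2196 characters left out ...]

230 ..wwwwwwwww.wwww..BBBBBBBBBBBBBBBBBBBBBB.........................
232 ....wwwwwww.wwww..BBBBBB..BBBBBBBBBBBBBBB........................
234 ........wwwwwwww..BBBBB......BBBBBBBBB...........................
236 ..................BBBBB.........B................................
238 ..................BBBBBB.........................................
240 ..................BBBBB..........................................
242 .......................ww.....................B...k..............
244 .........................w....................BBB...kk...........
246 ..............................w...w...........BB.B.....kk..kkkkkk
248 ...............................w.w...........BBB..BBB..........kk
```

Run:
```python
from jaw import *
f=lambda x,y,z:proj("side",T(C,[(x,y,z)]))[0]
def inv(col,y,z):
    xs=np.arange(-60,80,.25);return xs[np.argmin([abs(f(x,y,z)[0]-col) for x in xs])]
im=pickle.load(open("c2.pkl","rb"))
for nm,i in(("c0",d["side"]["color"]),("now",im)):
    g=i[:,:,:].astype(float); sat=g[...,2]-g[...,0]  # blue minus red
    out=[]
    for rng in (range(346,376),):
        pr=sat[[222,224,226,228,230,232,234] if nm=="now" else [229,231,233,235,237,239,241]].mean(0)[346:400]
        print(nm,np.round(pr).astype(int).tolist())
print([ (j,np.round(f(j-30,31,45)[0],1)) for j in(12,24,36,48)])
```

```text
c0 [-47, -47, -47, -47, -47, -47, -47, -47, -44, -31, -38, -46, -46, -46, -49, -53, -56, -36, 3, 20, 22, 24, 23, 22, 22, 20, 20, 19, 18, 19, 20, 19, 19, 19, 20, 21, 19, 18, 16, 15, 15, 13, 10, 8, 9, 10, 2, -4, -6, -7, -7, -8, -8, -8]
now [-21, -40, -54, -55, -54, -22, 18, 29, 32, 32, 30, 29, 27, 24, 23, 23, 25, 26, 27, 27, 26, 27, 26, 27, 26, 26, 27, 26, 25, 19, 14, 11, 11, 9, -3, -6, -7, -7, -8, -8, -9, -9, -11, -11, -12, -12, -12, -12, -11, -12, -12, -12, -12, -12]
[(12, np.float64(362.2)), (24, np.float64(358.1)), (36, np.float64(354.0)), (48, np.float64(350.0))]
```

The plate edge moved 12.2 px, which matches 36 mm of travel exactly, so the jaw is locked at 48 mm and the pad is pushed in. I'll wait, then rise.

```bash
python3 steer.py '0 0 0 0 0 0 0;0 0 0 0 0 0 0;0 0 0 0 0 0 0;0 0 0 0 0 0 0;0 0 0 0 0 0 0;0 0 0 0 0 0 0;0 0 0 0 0 0 0;0 0 0 0 0 0 0;0 0 0 0 0 0 0;0 0 0 0 0 0 0;0 0 0 0 0 0 0;0 0 0 0 0 0 0;0 0 0 0 0 0 0;0 0 0 0 0 0 0;0 0 0 0 0 0 0;0 0 0 0 0 0 0;0 0 0 0 0 0 0;0 0 0 0 0 0 0;0 0 0 0 0 0 0;0 0 0 0 0 0 0'|grep -E 'time|force:'; python3 steer.py '0 .001 -.02 0 0 0 0;0 .001 -.05 0 0 0 0;0 .001 -.07 0 0 0 0;0 .001 -.08 0 0 0 0;0 .001 -.08 0 0 0 0'; python3 go.py .602 -.1857 .065 -88
```

```text
time_s: 20.0
force: [0.1, 0.4, -0.2]
grasp_force: 0.0
time_s: 20.5
position: [0.6049, -0.3053, 0.1582]
tcp_rot: [[0.999, 0.035, 0.003], [0.036, -0.999, -0.002], [0.003, 0.002, -1.0]]
force: [-0.1, 0.3, -0.3]
opening: 0.006
grasp_force: 0.0
shift [ 0.0011 -0.1198  0.093 ] rz 0.03 t 20.5 force [-0.1  0.3 -0.3] tilt [ 0.0028 -0.002  -1.    ]
```

```bash
python3 steer.py '.001 -.03 0 0 0 0 0;.001 -.06 0 0 0 0 0;.001 -.09 0 0 0 0 0;.001 -.11 0 0 0 0 0;.001 -.12 .01 0 0 0 0;.001 -.12 .04 0 0 0 0;.001 -.12 .065 0 0 0 0;.001 -.12 .085 0 0 0 0;.001 -.12 .095 0 0 0 0;.001 -.12 .095 0 0 0 0;.001 -.12 .095 0 0 0 0'; python3 go.py .602 -.1857 .048 -88
```

```text
time_s: 21.6
position: [0.6012, -0.1854, 0.0616]
tcp_rot: [[0.999, 0.035, 0.001], [0.035, -0.999, -0.0], [0.001, 0.0, -1.0]]
force: [0.8, -0.7, 0.3]
opening: 0.006
grasp_force: 0.0
shift [0.0008 0.0004 0.0136] rz 0.01 t 21.6 force [ 0.8 -0.7  0.3] tilt [ 5.e-04 -4.e-04 -1.e+00]
```

```bash
python3 steer.py '0 0 .004 0 0 0 0;0 0 .008 0 0 0 0;0 0 .011 0 0 0 0;0 0 .014 0 0 0 0;0 0 .015 0 0 0 0;0 0 .015 0 0 0 0;0 0 .015 0 0 0 0;0 0 .015 0 0 0 0;0 0 .015 0 0 0 0;0 0 .015 0 0 0 0;0 0 .015 0 0 0 0'|grep -E 'time|pos|force'; python3 match.py
```

```text
time_s: 22.7
position: [0.6023, -0.1868, 0.0492]
force: [-2.3, -4.3, 12.0]
grasp_force: 6.4
(np.float64(10.0), 0.778) now (np.float64(-3.0), 0.439)
```

The jaw has run back. I'll hold a little longer, lift clear and check.

```bash
python3 steer.py '0 0 .001 0 0 0 0;0 0 .001 0 0 0 0;0 0 .001 0 0 0 0;0 0 .001 0 0 0 0;0 0 .001 0 0 0 0;0 0 -.01 0 0 0 0;0 0 -.03 0 0 0 0;0 0 -.06 0 0 0 0;0 0 -.1 0 0 0 0;0 0 -.13 0 0 0 0;0 0 -.13 0 0 0 0;0 0 -.13 0 0 0 0'|grep -E 'time|pos|force'
python3 - <<'E'
from match import *
im=bot.capture("side")["color"];print(est(im))
g=im.astype(float);s=(g[...,2]-g[...,0])
print("rows233-245",np.round(s[233:246].mean(0)[346:400]).astype(int).tolist())
f=lambda j:proj("side",T(C,[(j-30,31,45)]))[0,0]
print(f(0)-f(12)+363.5)
h=cv2.cvtColor(im,cv2.COLOR_RGB2HSV)
ch=lambda p:('B' if 100<p[0]<128 and p[1]>90 else 'w' if p[0]<16 and p[1]>90 else 'k' if p[2]<50 else '.')
for r in range(186,250,2): print(r,''.join(ch(p) for p in h[r,305:400]))
E
```

```text
time_s: 23.95
position: [0.6006, -0.1843, 0.1768]
force: [-0.9, -0.6, -1.0]
grasp_force: 0.0
(np.float64(-5.0), 0.381)
rows233-245 [-26, -28, -28, -28, -29, -30, -29, -28, -28, -29, -28, -28, -25, -23, -38, -47, -47, -46, -44, -43, -42, -27, 4, 18, 20, 21, 21, 21, 23, 22, 20, 20, 21, 23, 26, 27, 26, 23, 19, 14, 12, 11, 10, 10, 11, 12, 8, 6, 6, 7, 4, -3, -5, -5]
367.7571636875323
186 ...............................................................................................
188 ...............................................................................................
190 ..........................BBBBBBBB.............................................................
192 ....................BBBBBBBBBBBBBBB............................................................
194 ..............BBBBBBBBBBBBB....kkkk............................................................
196 ........BBBBBBBBBBBBB....kkkkkkkk..............................................................
198 .......BBBBBBBB...kkkkkkkkk..........w.........................................................
200 ............kk
[... 1781 characters left out ...]

236 ............................ww.....w.w.................wwwwwwww.....B.BBBBBBB....B..B..........
238 .......................................................wwwwwwww......BBBBBBBB...B..............
240 .......................................................wwwwwwww.....BBBB.BB........kkk.........
242 ......................................................wwwwwww...........B.BBBBB.k...kkkk.......
244 .....................................................................B.......BB...kkkkkkkkkk...
246 ...................................................................B................kkkkkkkkkkk
248 .....................................................................B.....B...........k.....kk
```

The plate edge is at 367.5 px against 367.8 predicted for zero travel, so the jaw is fully back and the stand lies free by the stop. Handing in.

```bash
python3 steer.py '0 0 0 0 0 0 0;0 0 0 0 0 0 0;0 0 0 0 0 0 0'|head -2; python3 -c "from rig import bot;print(bot.hand_in())"
```

```text
time_s: 24.3
position: [0.6002, -0.1845, 0.1753]
the job is handed in; nothing more can be done
None
```

The job is handed in at 24.3 s (verdict not shown): I set the stand in the bed, pumped three strokes to the 48 mm lock, held it over two seconds, then released it; the images show the jaw fully back and the stand free by the stop.

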